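# Tare the workshop scale with a stylus

### The arm

A 6-joint arm with a two-finger parallel gripper is mounted at the origin on the work surface. World frame = base frame: x ahead of the robot, y to its left, z up, the work surface at z = 0. Lengths are in m, angles in rad, forces in N, time in s.
With the tool pointing down it reaches from about 0.375 to 0.9 m from the base axis. Payload 3.1 kg.
Tool frame: the origin (TCP) lies on the centre line of the jaws, within the pads' length; the fingertips stand 19 mm ahead of it and the grasp point (between the pads) is the TCP; z points along the fingers, y is the line along which they close (so a half turn about z gives the same grasp; the last joint's range is limited). The gripper opens to 85 mm and grips with 20 to 120 N. Pads are 22 mm wide; open, the fingers measure 114 mm over their backs; the gripper's body (76 mm by 85 mm) begins 54 mm behind the grasp point. The pads swing forward as they close: fully open they stand 13 mm farther back than shut.
Start: joints at [1.077, 0.527, 1.433, -0, 1.181, -0.178], TCP at [0.193, 0.594, 0.25] pointing down, gripper open.
Joint ranges: [-3.08, 3.08], [-0.75, 2.2], [0.22, 2.44], [-1.43, 4.57], [0, 2.65], [-2.85, 2.85]. Speed limits (rad/s): [2.79, 2.79, 3.14, 3.14, 3.14, 3.14].

### API

Orientations are given as a unit quaternion [x, y, z, w].
In Python, from station import manip, cams, sign_off gives the robot as it stands.
- The arm moves only by the tool carry_out, never from a script. Its argument "targets" is a list that holds one entry, the list of rows, each a list of 7 numbers: the shift along the tool's x, y, z in cm, then the turn, a rotation vector about the tool's x, y, z in degrees, then the finger opening in cm, from 0 to 8.54. A call has 1 to 12 rows; each row is the pose to reach, as a shift and turn from the pose commanded when the call began, along the tool's axes at that moment; what a row does not reach only later rows make up. A row lasts 1/12 s, in which the tool goes at most 41.7 mm and 7.16 degrees, less where a joint would pass 70% of its speed; a pose out of reach is approached as far as the arm can. A call with a gripper value outside its range is refused whole. The fingers move at their own pace and stop on an object; "force" is the grip in N (left out, the last holds). Time passes only in rows, so rows that repeat a pose let the fingers close. It gives the time, the measured TCP pose, the force, the opening and the grip force at its end, in the units of the state.
- manip.sense(): the state, without advancing time (a new reading comes with each control period).
- cams.snapshot(name): name is "side" or "top"; returns the picture (480x640x3 uint8, red, green, blue); there is no depth.
- cams.camera_info(name): a dict with "K" (3x3 intrinsics, pixels), "k1" (the pictures are not rectified: a ray, as slopes to the right and down, at radius r is drawn at 1 + k1 r^2 times it, then the intrinsics apply), "T" (4x4, takes a point from camera to world coordinates). Camera axes: x right, y down, z forward; pixel columns grow to the right and rows downward; lengths in m; the calibration is good to about 2 mm. A picture is of the moment at which its call begins. camera_info takes no time and is no camera call.
- sign_off(): hands the job in; it is judged then, once.
The state is a dict: "t": time; "q": joint angles; "qd": joint speeds; "tau": joint torques, N m; "tcp_pos": TCP position; "tool_rot": TCP orientation; "force": force on the tool from outside, world axes, zero at the start; "ft_torque": the same for the moment, N m; "finger_gap": opening from 0.0 (shut) to 1.0 (fully open); "gripper_force": force on a finger pad.
Only numpy, scipy, OpenCV 4.12 (cv2) and the standard library are available. Lean on these libraries where they do the work, as an engineer would, in place of code of your own. Each camera call takes 0.05 s, during which the arm holds its last target. There are 200 camera calls.

### The job

Tare the scale for the empty blue tin: slide the tin along the bench, without lifting or tipping it, round whatever stands in the way until it stands wholly on the round steel weighing plate with its yellow rim. Then, with the tin standing free, take the yellow-handled stylus from the rack, hold the green tare button in its recess fully down with the stylus's tip for a good second, and put the stylus back upright in the hole it came from. Do not press the red button, and leave the jar, the tape roll, the carton and the brown-handled awl where they are.

Things in the scene. Friction and masses are not known exactly. Their poses are not given: they have to be found in the camera images.
- tin: Empty round open-topped blue tin, 96 mm in diameter, 50 mm high, wall 3 mm, about 160 g. Origin at the centre of its underside, z up.
- plate: Round steel weighing plate with a yellow rim, 132 mm in diameter, set flush in the bench (things slide onto it without a step). Origin at its centre, on the bench surface.
- console: Grey scale console fixed on the bench, 100 mm (its x) by 130 mm (its y) by 45 mm high, with a dark display on the half towards +x and two recessed buttons on the half towards -x: the green-ringed tare button at x = -22, y = +32 mm and the red-ringed off button at x = -22, y = -32 mm. Origin at the centre of its underside, z up.
- tare_top (a point): Centre of the top of the green tare button's cap. The cap is 11 mm in diameter, at the bottom of a round well 14 mm in diameter, 8 mm below the console's top (37 mm above the bench when up). It moves with the cap.
- tare (a joint): Travel of the green tare button: 0 up, 0.004 m fully down; sprung, about 4 N to push it fully down.
- power_top (a point): Centre of the top of the red off button's cap, which is like the tare button in size and depth.
- power (a joint): Travel of the red off button: 0 up, 0.004 m fully down.
- rack: Pale wooden tool rack fixed on the bench, 46 mm (its x) by 160 mm (its y) by 50 mm high, with two upright holes 13 mm in diameter and 46 mm deep at y = +40 and y = -40 mm. Origin at the centre of its underside, z up.
- stylus: Blunt stylus with a yellow handle and a black collar, 60 g, in one hole of the rack. Shape: steel shank 6 mm across, 40 mm long; above it a collar 23 mm across, 5 mm high, resting on the rack; then a round handle 18 mm across, 55 mm long (100 mm in all; in the rack its top is 110 mm above the bench). Origin at the lower tip of the shank, z along the tool towards the handle.
- awl: Awl with a brown wooden handle and a brass collar, in the other hole of the rack; leave it. Its shape and origin are those of the stylus.
- jar: Jar with a black cap, 56 mm in diameter, 62 mm high; leave it. Origin at the centre of its underside.
- tape: Roll of black tape lying flat, 76 mm outside and 52 mm inside diameter, 22 mm high; leave it. Origin at the centre of its underside.
- carton: Small yellow carton with a red patch, 50 mm (its x) by 80 mm (its y) by 30 mm high; leave it. Origin at the centre of its underside.
Mind the look-alikes: they are no part of the job. There is more than one size of the console; the job needs the middle-sized.

How it is judged:
By the outcome, as a careful person would: the job done as asked, in the order asked, and still so for the second after the job is handed in, with the robot touching nothing.
It also fails if it takes over 72 s, if anything falls off the work surface, if the arm or the gripper's body presses on something with over 40 N, if the wrist force passes 120 N, or if a joint passes its speed limit or range.

## Working session

There is one attempt and no reset: what is moved stays moved. The work goes in short steps, Python scripts to look and compute and a tool call to move; the robot and the scene stay as the last step left them, time stands still between calls to the robot, and variables do not carry over. Pictures are saved under pics/ and viewed, at most 13 in all, crops included, and the job is handed in when it is done.

Besides the shell and the picture viewer there is one more tool, called after "Request:" as name(argument=value, ...) on one line, values as JSON. carry_out: Moves the arm, as the interface text tells. Its arguments: {"type":"object","properties":{"targets":{"type":"array"},"force":{"type":"number"}},"required":["targets"]}

```bash
mkdir -p pics; ls; python3 - <<'E'
from station import manip,cams
import cv2,numpy as np
np.set_printoptions(precision=4,suppress=True)
for n in("top","side"):
    im=cams.snapshot(n); cv2.imwrite(f"pics/{n}0.png",im[:,:,::-1]); i=cams.camera_info(n); print(n,i["K"],i["k1"],i["T"])
print(manip.sense())
E
```

```text
pics
top [[460.2034   0.     319.6959]
 [  0.     460.2034 228.4226]
 [  0.       0.       1.    ]] -0.03879406010831468 [[ 0.019  -0.9908  0.1339  0.3753]
 [-0.9997 -0.0169  0.0166  0.1379]
 [-0.0142 -0.1342 -0.9909  1.1429]
 [ 0.      0.      0.      1.    ]]
side [[558.0824   0.     313.4374]
 [  0.     558.0824 246.6515]
 [  0.       0.       1.    ]] 0.016872600939428346 [[ 0.8742 -0.2619  0.409   0.0433]
 [-0.4852 -0.5059  0.7132 -0.7061]
 [ 0.0201 -0.8219 -0.5693  0.7407]
 [ 0.      0.      0.      1.    ]]
{'t': 0.1, 'q': array([ 1.0775,  0.5284,  1.4338, -0.    ,  1.1814, -0.1785]), 'qd': array([-0.0012, -0.004 , -0.0051, -0.0002, -0.0006, -0.0012]), 'tau': array([ -0.0004, -44.3304, -17.8586,  -0.0002,   0.0039,  -0.    ]), 'tcp_pos': array([0.1932, 0.5937, 0.2494]), 'tool_rot': array([ 0.1567,  0.9876, -0.0009, -0.0003]), 'force': array([-0.0219,  0.16  , -0.1647]), 'ft_torque': array([-0.0428,  0.0116, -0.0326]), 'gripper_force': 0.0, 'finger_gap': 1.0039941785872726}
```

View pics/top0.png

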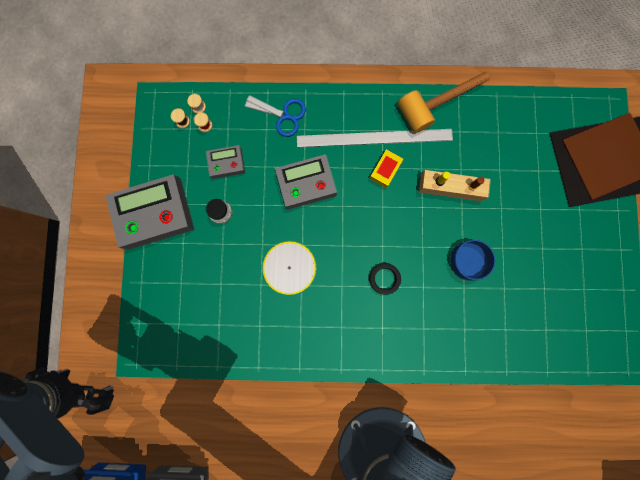

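View pics/side0.png

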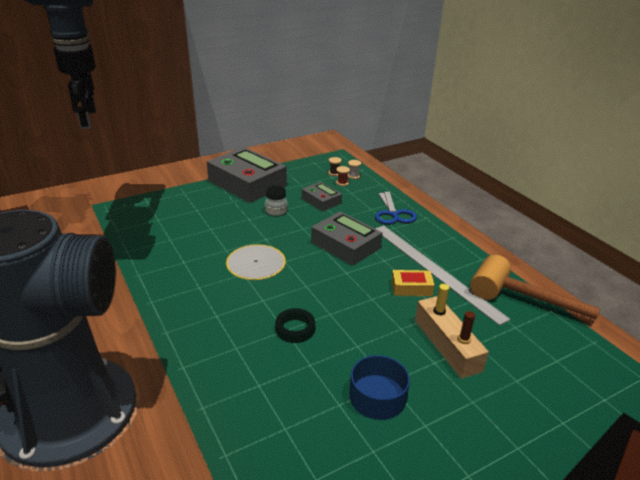

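Consoles: large (148,212), middle (306,181), small (225,161). The middle-sized one fits. The rack at (455,185) holds the yellow-handled stylus at about (445,177) and the brown awl at (477,183). The tin is at (472,260), the plate at (289,268), and the tape at (385,278) lies in the straight path.

```bash
cat > h.py <<'E'
from station import manip,cams
import cv2,numpy as np
from scipy.spatial.transform import Rotation as R
np.set_printoptions(precision=4,suppress=True)
def cast(n,uv,z):
    i=cams.camera_info(n);K=np.array(i["K"],float);T=np.array(i["T"])
    p=cv2.undistortPoints(np.array([[uv]],float),K,np.array([i["k1"],0,0,0.]))[0,0]
    d=T[:3,:3]@[p[0],p[1],1];o=T[:3,3]
    return o+d*(z-o[2])/d[2]
def proj(n,P):
    i=cams.camera_info(n);T=np.array(i["T"])
    c=T[:3,:3].T@(np.array(P)-T[:3,3]);s=c[:2]/c[2];s=s*(1+i["k1"]*(s@s));K=np.array(i["K"])
    return K[:2,:2]@s+K[:2,2]
def blobs(im,lo,hi,box,amin=8):
    m=cv2.inRange(cv2.cvtColor(im,cv2.COLOR_RGB2HSV),lo,hi);k=np.zeros_like(m);x0,y0,x1,y1=box;k[y0:y1,x0:x1]=m[y0:y1,x0:x1]
    cs,_=cv2.findContours(k,cv2.RETR_EXTERNAL,cv2.CHAIN_APPROX_NONE)
    return sorted([c for c in cs if cv2.contourArea(c)>=amin],key=cv2.contourArea,reverse=True)
def cen(c):
    m=cv2.moments(c);return np.array([m["m10"],m["m01"]])/m["m00"]
def circ(n,c,z):
    "circle through outline points cast on plane z"
    p=np.array([cast(n,q,z)[:2] for q in c[:,0].astype(float)])
    s=np.linalg.lstsq(np.c_[2*p,np.ones(len(p))],(p**2).sum(1),rcond=None)[0]
    return s[:2],2*np.sqrt(s[2]+s[:2]@s[:2])
def delta(pos,yaw=None):
    "shift cm in tool axes; turn deg about tool z so that tool y has world heading yaw (mod 180)"
    s=manip.sense();r=R.from_quat(s["tool_rot"]);M=r.as_matrix()
    d=M.T@(np.array(pos)-s["tcp_pos"])*100
    h=np.degrees(np.arctan2(M[1,1],M[0,1]));t=None if yaw is None else -((yaw-h+90)%180-90)
    return d,h,t
E
python3 - <<'E'
from h import *
t=cv2.imread("pics/top0.png")[:,:,::-1].copy();s=cv2.imread("pics/side0.png")[:,:,::-1].copy()
c=blobs(t,(20,100,100),(35,255,255),(255,235,325,300))[0];print("plate",circ("top",c,0))
c=blobs(s,(20,100,100),(35,255,255),(215,235,295,285))[0];print("plate side",circ("side",c,0))
c=blobs(t,(105,120,40),(125,255,255),(440,230,505,290))[0];print("tin rim top",circ("top",cv2.convexHull(c),.05),cv2.boundingRect(c))
c=blobs(t,(0,0,0),(180,255,50),(360,255,410,300))[0];print("tape",circ("top",c,.022 ),cv2.boundingRect(c))
for n,im,b in(("top",t,(275,150,340,210)),("side",s,(310,210,385,265))):
  g=[c for c in blobs(im,(50,150,90),(70,255,255),b,3)];r=blobs(im,(0,150,90),(8,255,255),b,3)
  for c in g[:2]:print(n,"green",cen(c),cv2.contourArea(c),cast(n,cen(c),.045))
  for c in r[:2]:print(n,"red",cen(c),cv2.contourArea(c),cast(n,cen(c),.045))
c=blobs(t,(22,150,100),(35,255,255),(430,165,455,190),3)
for k in c:print("sty top",cen(k),cv2.boundingRect(k),cast("top",cen(k),.11))
c=blobs(s,(22,150,100),(35,255,255),(430,280,455,315),3)
for k in c:print("sty side",cen(k),cv2.boundingRect(k),cast("side",cen(k),.0825))
a=cv2.resize(t[140:215,265:345],(400,375),interpolation=3);b=cv2.resize(t[150:215,415:495],(400,325),interpolation=3)
d=cv2.resize(s[270:380,400:500],(400,440),interpolation=3)
o=np.zeros((520,800,3),np.uint8);o[:375,:400]=a;o[:440,400:]=d
cv2.imwrite("pics/crop1.png",o[:,:,::-1]);cv2.imwrite("pics/crop2.png",cv2.resize(b,(800,600))[:,:,::-1])
E
```

```text
plate (array([0.4305, 0.232 ]), np.float64(0.12910081126784098))
plate side (array([0.433 , 0.2326]), np.float64(0.12935072483092977))
tin rim top (array([ 0.454 , -0.2078]), np.float64(0.09931895848140682)) (451, 240, 44, 40)
tape (array([ 0.4083, -0.0023]), np.float64(0.07283912362372755)) (369, 263, 32, 31)
top green [295.0841 191.9159] 57.5 [0.6123 0.218  0.045 ]
top red [320.3276 184.7322] 58.5 [0.6312 0.1568 0.045 ]
side red [349.5 238.5] 6.0 [0.6306 0.1564 0.045 ]
sty top [445.3657 176.1489] (440, 172, 11, 12) [ 0.641  -0.1314  0.11  ]
sty side [442.0986 296.3732] (437, 284, 12, 28) [ 0.6491 -0.1319  0.0825]
sty side [431.4091 282.2727] (430, 280, 4, 7) [ 0.6583 -0.0895  0.0825]
```

View pics/crop1.png

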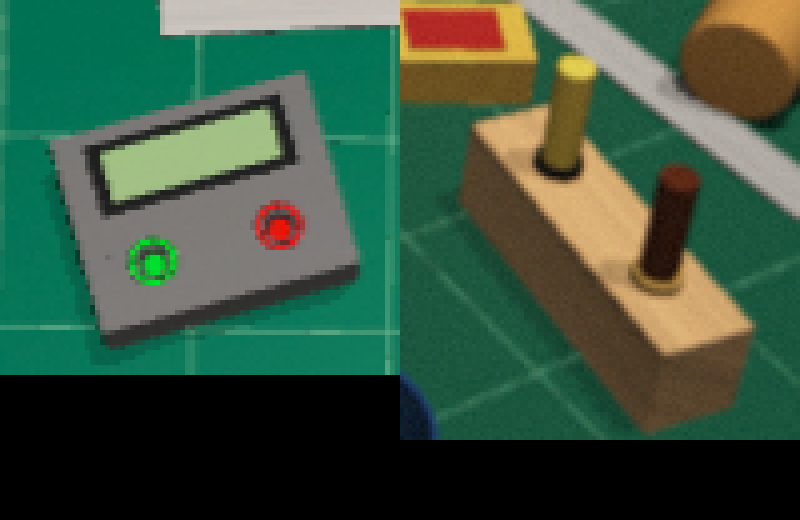

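View pics/crop2.png

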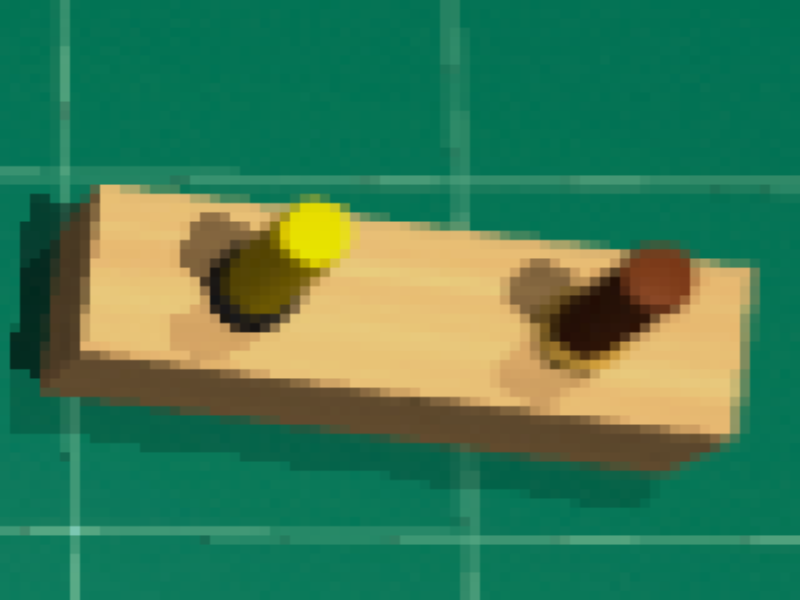

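The crops confirm it: the green ring at (295,192) and red at (320,185) on the middle console are 64 mm apart, as specified. The yellow stylus is in the left hole of the rack and the awl in the right one. Next I'll check clearances for the tin's path.

```bash
python3 - <<'E'
from h import *
t=cv2.imread("pics/top0.png")[:,:,::-1].copy();s=cv2.imread("pics/side0.png")[:,:,::-1].copy()
c=blobs(t,(28,220,190),(32,255,255),(438,165,458,190),3)
for k in c[:2]:print("sty disc",cen(k),cv2.boundingRect(k),cast("top",cen(k),.11))
print("collar",cast("top",(440,181),.053))
print("side: top disc",cast("side",(444.2,287.2),.11),"collar",cast("side",(439.6,311.5),.053))
a,b=cast("top",(423,188.1),.05),cast("top",(488.5,197.7),.05);print("rack edge",a,b,np.linalg.norm(a-b),np.degrees(np.arctan2(*(b-a)[1::-1])))
for n,p,z in(("rack low",(419,193),0),("carton low",(386,187),0),("carton left",(370,180),0),("console low",(286,209),0),("console r",(337,192),0)):print(n,cast("top",p,z))
gr=cast("top",(295.1,191.9),.045);print(proj("side",gr))
c=blobs(s,(50,120,60),(75,255,255),(318,222,345,242),2)
for k in c:print("green side",cen(k),cast("side",cen(k),.045))
print(delta((.454,-.208,.15),90))
E
```

```text
sty disc [446.2197 174.7273] (444, 172, 6, 7) [ 0.6444 -0.1335  0.11  ]
collar [ 0.6434 -0.133   0.053 ]
side: top disc [ 0.6441 -0.1374  0.11  ] collar [ 0.6434 -0.1384  0.053 ]
rack edge [ 0.6258 -0.0922  0.05  ] [ 0.6049 -0.2507  0.05  ] 0.1598413307466053 -97.51460879821933
rack low [ 0.6244 -0.0925  0.    ]
carton low [ 0.6385 -0.009   0.    ]
carton left [0.656  0.0316 0.    ]
console low [0.5777 0.243  0.    ]
console r [0.6235 0.115  0.    ]
[328.638  227.2969]
green side [330.05   227.5167] [0.6148 0.2156 0.045 ]
(array([-49.6253, -68.1386,  10.0585]), np.float64(71.96359054280539), np.float64(-18.03640945719461))
```

Request:
carry_out(targets=[[[-36, -24.4, 0, 0, 0, -18, 4.4], [-36, -24.4, 0, 0, 0, -18, 4.4], [-36, -24.4, 0, 0, 0, -18, 4.4], [-36, -24.4, 0, 0, 0, -18, 4.4], [-36, -24.4, 0, 0, 0, -18, 4.4], [-36, -24.4, 0, 0, 0, -18, 4.4], [-36, -24.4, 0, 0, 0, -18, 4.4], [-36, -24.4, 0, 0, 0, -18, 4.4], [-36, -24.4, 0, 0, 0, -18, 4.4], [-36, -24.4, 0, 0, 0, -18, 4.4], [-36, -24.4, 0, 0, 0, -18, 4.4], [-36, -24.4, 0, 0, 0, -18, 4.4]]])

```text
t: 1.1
tcp_pos: [0.4635, 0.2473, 0.2502]
tool_rot: [0.003, 1.0, -0.001, 0.001]
force: [-0.7, 0.8, 0.8]
finger_gap: 0.517
gripper_force: 0.0
```

```bash
python3 - <<'E'
from h import *
s=manip.sense();print(s["t"],s["tcp_pos"],s["q"],s["qd"]);print(R.from_quat(s["tool_rot"]).as_matrix(),delta((.454,-.209,.15),90))
E
```

```text
1.1 [0.4635 0.2473 0.2502] [ 0.278   0.3937  1.682  -0.0018  1.0643 -1.2857] [ 0.0738 -0.0103  0.0296  0.0523  0.0206  0.0505]
[[-1.      0.0063  0.0019]
 [ 0.0063  1.     -0.0011]
 [-0.0019 -0.001  -1.    ]] (array([  0.6871, -45.6241,  10.0619]), np.float64(89.64096093844967), np.float64(-0.3590390615503338))
```

Request:
carry_out(targets=[[[0.7, -45.6, 6, 0, 0, -0.4, 4.4], [0.7, -45.6, 6, 0, 0, -0.4, 4.4], [0.7, -45.6, 6, 0, 0, -0.4, 4.4], [0.7, -45.6, 6, 0, 0, -0.4, 4.4], [0.7, -45.6, 6, 0, 0, -0.4, 4.4], [0.7, -45.6, 6, 0, 0, -0.4, 4.4], [0.7, -45.6, 6, 0, 0, -0.4, 4.4], [0.7, -45.6, 6, 0, 0, -0.4, 4.4], [0.7, -45.6, 6, 0, 0, -0.4, 4.4], [0.7, -45.6, 11, 0, 0, -0.4, 4.4], [0.7, -45.6, 11, 0, 0, -0.4, 4.4], [0.7, -45.6, 11, 0, 0, -0.4, 4.4]]])

```text
t: 2.1
tcp_pos: [0.4527, -0.2078, 0.1383]
tool_rot: [-0.002, 1.0, 0.0, -0.0]
force: [1.1, -0.0, -0.3]
finger_gap: 0.517
gripper_force: 0.0
```

Request:
carry_out(targets=[[[0, 0, 0, 0, 0, 0, 4.4], [0, 0, 0, 0, 0, 0, 4.4], [0, 0, 0, 0, 0, 0, 4.4], [0, 0, 0, 0, 0, 0, 4.4]]])

```text
t: 2.43
tcp_pos: [0.4531, -0.2036, 0.141]
tool_rot: [-0.004, 1.0, 0.0, 0.0]
force: [0.1, -0.9, 0.5]
finger_gap: 0.514
gripper_force: 0.0
```

```bash
python3 - <<'E'
from h import *
print(delta((.454,-.209,.035),90),manip.sense()["tcp_pos"])
t=cams.snapshot("top");s=cams.snapshot("side")
o=np.hstack([cv2.resize(t[215:305,425:525],(400,360)),cv2.resize(s[320:430,310:450],(400,314))[:360] if 0 else cv2.resize(s[290:430,300:455],(400,360))])
cv2.imwrite("pics/a.png",o[:,:,::-1])
E
```

```text
(array([-0.0795, -0.541 , 10.5975]), np.float64(90.47120020336368), np.float64(0.4712002033636793)) [ 0.4531 -0.2036  0.141 ]
```

View pics/a.png

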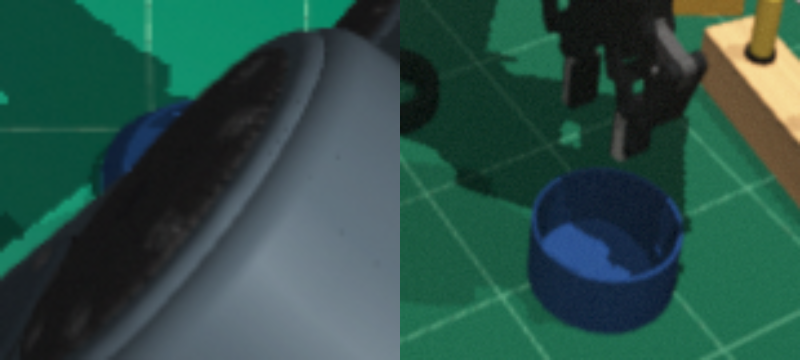

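The side view shows the open fingers above the tin, whose rim centre is at about side (380,378). The arm hides the tin in the top view. I'll cross-check the tin's centre from the side view.

```bash
python3 - <<'E'
from h import *
print(cast("side",(379.8,377.9),.05))
s=cv2.imread("pics/side0.png")[:,:,::-1].copy()
c=blobs(s,(105,120,30),(125,255,255),(330,340,430,430))[0];print(cv2.boundingRect(c))
h=cv2.convexHull(c)[:,0];u=[h[:,0].argmin(),h[:,0].argmax()]
print(h[u],delta((.454,-.2095,.036),90))
E
```

```text
[ 0.4535 -0.2183  0.05  ]
(351, 356, 58, 63)
[[351 397]
 [408 376]] (array([-0.0535, -0.5572, 10.5181]), np.float64(90.48705221921807), np.float64(0.4870522192180715))
```

Request:
carry_out(targets=[[[0, -0.9, 3, 0, 0, 0.5, 4.2], [0, -0.9, 4, 0, 0, 0.5, 4.2], [0, -0.9, 5, 0, 0, 0.5, 4.2], [0, -0.9, 6, 0, 0, 0.5, 4.2], [0, -0.9, 7, 0, 0, 0.5, 4.2], [0, -0.9, 8, 0, 0, 0.5, 4.2], [0, -0.9, 9, 0, 0, 0.5, 4.2], [0, -0.9, 10, 0, 0, 0.5, 4.2], [0, -0.9, 10.3, 0, 0, 0.5, 4.2], [0, -0.9, 10.3, 0, 0, 0.5, 4.2], [0, -0.9, 10.3, 0, 0, 0.5, 5.2], [0, -0.9, 10.3, 0, 0, 0.5, 5.2]]])

```text
t: 3.53
tcp_pos: [0.4532, -0.2144, 0.0376]
tool_rot: [0.001, 1.0, -0.0, 0.0]
force: [1.0, -0.4, -0.3]
finger_gap: 0.613
gripper_force: 0.0
```

```bash
python3 - <<'E'
from h import *
s=manip.sense();print(s["tcp_pos"],s["force"],s["finger_gap"],s["q"])
x=cams.snapshot("side")
cv2.imwrite("pics/b.png",cv2.resize(x[270:430,280:460],(720,600))[:,:,::-1])
for p in((.454,-.212,.036),(.52,-.12,.036),(.52,.09,.036),(.4315,.232,.036)):print(delta(p,90))
E
```

```text
[ 0.4532 -0.2144  0.0376] [ 1.0236 -0.3686 -0.2549] 0.6133490427388194 [-0.6651  0.7314  1.8892 -0.      0.5203 -2.2335]
(array([-0.0727,  0.2393,  0.1713]), np.float64(89.86250822869154), np.float64(-0.13749177130846135))
(array([-6.6506,  9.4552,  0.1709]), np.float64(89.86250822869154), np.float64(-0.13749177130846135))
(array([-6.6002, 30.4551,  0.1586]), np.float64(89.86250822869154), np.float64(-0.13749177130846135))
(array([ 2.2838, 44.6338,  0.1438]), np.float64(89.86250822869154), np.float64(-0.13749177130846135))
```

View pics/b.png

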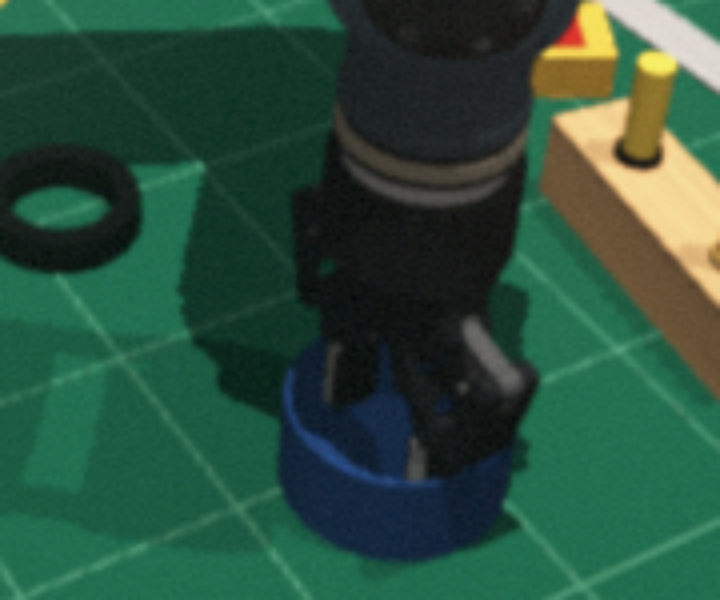

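The fingers are inside the tin, with its wall round both of them, and there is no contact force. Sliding now.

Request:
carry_out(targets=[[[-0.5, 0.7, 0, 0, 0, 0, 5.2], [-1.1, 1.6, 0, 0, 0, 0, 5.2], [-1.8, 2.6, 0, 0, 0, 0, 5.2], [-2.5, 3.6, 0, 0, 0, 0, 5.2], [-3.2, 4.6, 0, 0, 0, 0, 5.2], [-3.9, 5.6, 0, 0, 0, 0, 5.2], [-4.6, 6.6, 0, 0, 0, 0, 5.2], [-5.3, 7.6, 0, 0, 0, 0, 5.2], [-6.0, 8.6, 0, 0, 0, 0, 5.2], [-6.5, 9.4, 0, 0, 0, 0, 5.2], [-6.6, 10.4, 0, 0, 0, 0, 5.2], [-6.6, 11.4, 0, 0, 0, 0, 5.2]]])

```text
t: 4.58
tcp_pos: [0.52, -0.0996, 0.0373]
tool_rot: [0.001, 1.0, -0.0, 0.001]
force: [0.7, -1.8, 1.2]
finger_gap: 0.61
gripper_force: 0.6
```

Request:
carry_out(targets=[[[0, 1.4, 0, 0, 0, 0, 5.2], [0, 2.8, 0, 0, 0, 0, 5.2], [0, 4.2, 0, 0, 0, 0, 5.2], [0, 5.6, 0, 0, 0, 0, 5.2], [0, 7, 0, 0, 0, 0, 5.2], [0, 8.4, 0, 0, 0, 0, 5.2], [0, 9.8, 0, 0, 0, 0, 5.2], [0, 11.2, 0, 0, 0, 0, 5.2], [0, 12.6, 0, 0, 0, 0, 5.2], [0, 14, 0, 0, 0, 0, 5.2], [0, 15.4, 0, 0, 0, 0, 5.2], [0, 16.8, 0, 0, 0, 0, 5.2]]])

```text
t: 5.58
tcp_pos: [0.5189, 0.0687, 0.0372]
tool_rot: [0.001, 1.0, 0.0, -0.0]
force: [-0.3, -1.6, 0.3]
finger_gap: 0.609
gripper_force: 0.5
```

```bash
python3 - <<'E'
from h import *
s=manip.sense();print(s["t"],s["tcp_pos"],s["force"],s["finger_gap"],s["q"])
t=cams.snapshot("top");x=cams.snapshot("side")
o=np.hstack([cv2.resize(t[130:310,240:440],(400,360)),cv2.resize(x[180:380,210:410],(400,360))])
cv2.imwrite("pics/c.png",o[:,:,::-1])
for p in((.52,.09,.036),(.4315,.234,.036)):print(delta(p,90))
E
```

```text
5.5833 [0.5189 0.0687 0.0372] [-0.2605 -1.6029  0.2938] 0.6088506778874669 [-0.0821  0.7441  1.8321 -0.      0.5664 -1.6501]
(array([-0.1508,  2.0332,  0.1169]), np.float64(89.99240285843588), np.float64(-0.00759714156411917))
(array([ 8.701 , 16.432 ,  0.1379]), np.float64(89.99240285843588), np.float64(-0.00759714156411917))
```

View pics/c.png

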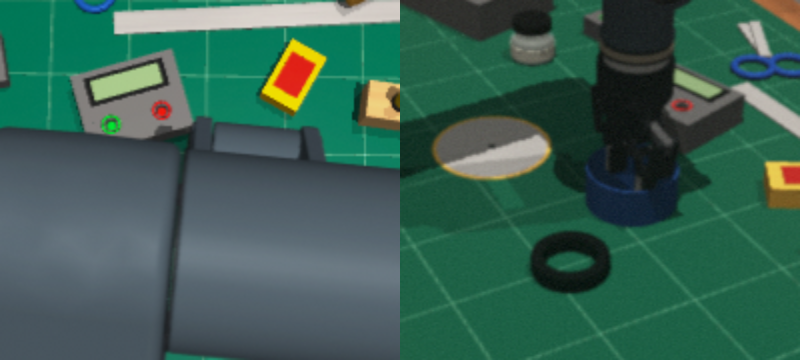

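The tin is following and has passed the tape and carton cleanly. The plate is ahead at left in the side view, so I'll go on to it.

Request:
carry_out(targets=[[[0.2, 1.3, 0, 0, 0, 0, 5.2], [0.8, 2.5, 0, 0, 0, 0, 5.2], [1.5, 3.8, 0, 0, 0, 0, 5.2], [2.2, 5.1, 0, 0, 0, 0, 5.2], [3.0, 6.4, 0, 0, 0, 0, 5.2], [3.8, 7.7, 0, 0, 0, 0, 5.2], [4.6, 9.0, 0, 0, 0, 0, 5.2], [5.4, 10.3, 0, 0, 0, 0, 5.2], [6.2, 11.6, 0, 0, 0, 0, 5.2], [7, 12.9, 0, 0, 0, 0, 5.2], [7.7, 14, 0, 0, 0, 0, 5.2], [8.2, 15, 0, 0, 0, 0, 5.2]]])

```text
t: 6.68
tcp_pos: [0.4364, 0.2182, 0.0372]
tool_rot: [0.001, 1.0, -0.0, -0.001]
force: [1.1, -0.4, 0.2]
finger_gap: 0.61
gripper_force: 0.4
```

Request:
carry_out(targets=[[[0.2, 0.7, 0, 0, 0, 0, 5.2], [0.4, 1.3, 0, 0, 0, 0, 5.2], [0.5, 1.7, 0, 0, 0, 0, 5.2], [0.5, 1.7, 0, 0, 0, 0, 5.2], [0.5, 1.7, 0, 0, 0, 0, 5.2], [0.5, 1.5, 0, 0, 0, 0, 4.2], [0.5, 1.4, 0, 0, 0, 0, 4.2], [0.5, 1.4, 0, 0, 0, 0, 4.2]]])

```text
t: 7.35
tcp_pos: [0.4332, 0.2313, 0.0373]
tool_rot: [0.002, 1.0, -0.0, -0.0]
force: [-0.1, -0.1, 0.1]
finger_gap: 0.492
gripper_force: 0.0
```

```bash
python3 - <<'E'
from h import *
s=manip.sense();print(s["t"],s["tcp_pos"],s["force"],s["finger_gap"],s["q"])
x=cams.snapshot("side")
cv2.imwrite("pics/d.png",cv2.resize(x[160:320,170:330],(600,600))[:,:,::-1])
c=blobs(x,(105,120,30),(125,255,255),(200,200,320,320))[0];print(cv2.boundingRect(c))
E
```

```text
7.35 [0.4332 0.2313 0.0373] [-0.0984 -0.1289  0.0567] 0.49184748202835676 [ 0.2624  0.7272  1.9147 -0.      0.4999 -1.3049]
(238, 238, 30, 33)
```

View pics/d.png

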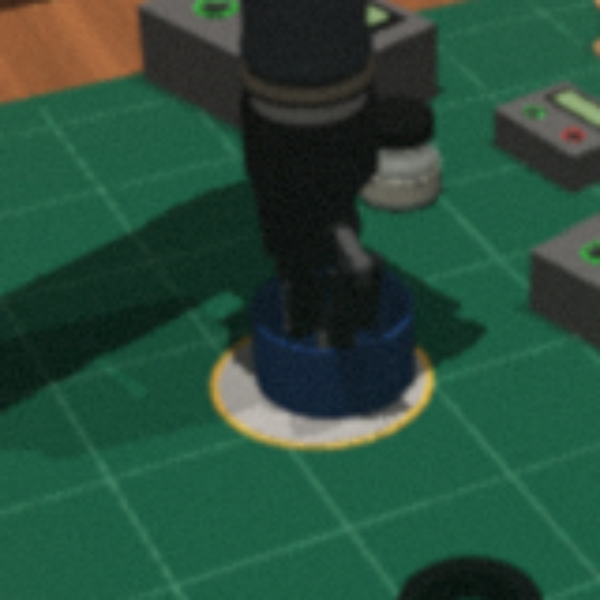

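The tin is on the plate but off-centre, towards larger x: its bottom edge is at crop row 413 and the plate's front at row 447. I'll measure the offset.

```bash
python3 - <<'E'
from h import *
b=cast("side",(170+333/3.75,160+366/3.75),0);print(b)
f=cast("side",(170+333/3.75,160+413/3.75),0);print("front",f)
v=(f-cams.camera_info("side")["T"][:3,3])[:2];v/=np.linalg.norm(v);print("centre",f[:2]+.048*v)
E
```

```text
[0.4447 0.2407 0.    ]
front [0.4253 0.1979 0.    ]
centre [0.444  0.2421]
```

Request:
carry_out(targets=[[[0, 0, 0, 0, 0, 0, 5.5], [0, 0, 0, 0, 0, 0, 5.5], [0, 0, 0, 0, 0, 0, 5.5], [0.3, 0, 0, 0, 0, 0, 5.5], [0.7, 0, 0, 0, 0, 0, 5.5], [0.8, 0, 0, 0, 0, 0, 5.5], [0.8, 0, 0, 0, 0, 0, 5.5], [0.6, 0, 0, 0, 0, 0, 4.2], [0.5, 0, 0, 0, 0, 0, 4.2], [0.5, 0, 0, 0, 0, 0, 4.2]]])

```text
t: 8.23
tcp_pos: [0.4286, 0.2319, 0.0373]
tool_rot: [0.001, 1.0, 0.0, 0.0]
force: [0.5, 0.2, 1.2]
finger_gap: 0.492
gripper_force: 0.0
```

```bash
python3 - <<'E'
from h import *
s=manip.sense();print(s["t"],s["tcp_pos"],s["force"],s["finger_gap"])
x=cams.snapshot("side")
m=cv2.inRange(cv2.cvtColor(x,cv2.COLOR_RGB2HSV),(105,90,20),(125,255,255));m[:200]=0;m[320:]=0;m[:,:200]=0;m[:,320:]=0
v,u=np.nonzero(m);print(u.min(),u.max(),v.max());f=cast("side",(u[v>=v.max()-1].mean(),v.max()+.5),0)
w=(f-cams.camera_info("side")["T"][:3,3])[:2];w/=np.linalg.norm(w);print("centre",f[:2]+.048*w)
E
```

```text
8.2333 [0.4286 0.2319 0.0373] [0.4749 0.2277 1.2195] 0.4922193483875145
234 276 272
centre [0.4306 0.2394]
```

Request:
carry_out(targets=[[[0, 0, -0.7, 0, 0, 0, 4.2], [0, 0, -2, 0, 0, 0, 4.2], [0, 0, -4, 0, 0, 0, 4.2], [0, 0, -6, 0, 0, 0, 4.2], [0, 0, -9, 0, 0, 0, 4.2], [0, 0, -12, 0, 0, 0, 4.2], [0, 0, -15, 0, 0, 0, 4.2], [-3, -3, -17, 0, 0, 7, 4.5], [-6, -6, -17, 0, 0, 14, 4.5], [-9, -9, -17, 0, 0, 21, 4.5], [-12, -12, -17, 0, 0, 28, 4.5], [-15, -15, -17, 0, 0, 35, 4.5]]])

```text
t: 9.28
tcp_pos: [0.573, 0.0857, 0.2083]
tool_rot: [0.305, 0.952, 0.0, 0.0]
force: [0.9, 1.0, -0.2]
finger_gap: 0.526
gripper_force: 0.0
```

```bash
python3 - <<'E'
from h import *
s=manip.sense();print(s["t"],s["tcp_pos"],s["q"])
print(delta((.6437,-.135,.19),-7.5))
x=cams.snapshot("side");t=cams.snapshot("top");cv2.imwrite("pics/e.png",t[:,:,::-1]);cv2.imwrite("pics/e2.png",x[:,:,::-1])
m=cv2.inRange(cv2.cvtColor(x,cv2.COLOR_RGB2HSV),(105,90,20),(125,255,255));m[:200]=0;m[320:]=0;m[:,:200]=0;m[:,320:]=0
v,u=np.nonzero(m);print(u.min(),u.max(),v.max());f=cast("side",(u[v>=v.max()-1].mean(),v.max()+.5),0)
w=(f-cams.camera_info("side")["T"][:3,3])[:2];w/=np.linalg.norm(w);print("centre",f[:2]+.048*w)
c=blobs(t,(105,100,30),(125,255,255),(240,220,340,320))
if c:print("top",circ("top",cv2.convexHull(c[0]),.05),cv2.boundingRect(c[0]))
E
```

```text
9.2833 [0.573  0.0857 0.2083] [-0.0444  0.5176  1.5927  0.0001  1.0305 -0.9963]
(array([-18.5634, -13.8679,   1.8366]), np.float64(54.532493869799204), np.float64(62.032493869799204))
234 275 272
centre [0.4346 0.2374]
top (array([0.4306, 0.2316]), np.float64(0.09454071754540645)) (267, 247, 41, 39)
```

The tin stands free and centred on the plate, at (0.431, 0.232) from the top view. On to the stylus.

Request:
carry_out(targets=[[[-4, -3, 0, 0, 0, 7, 4.5], [-7, -5, 0, 0, 0, 14, 4.5], [-10, -7, 0, 0, 0, 21, 4.5], [-13, -9, 0, 0, 0, 28, 4.5], [-15, -11, 0, 0, 0, 35, 4.5], [-17, -12.5, 0, 0, 0, 42, 4.5], [-18.5, -13.8, 0, 0, 0, 49, 4.5], [-18.5, -13.8, 0.5, 0, 0, 56, 4.5], [-18.5, -13.8, 1, 0, 0, 62, 4.5], [-18.5, -13.8, 1, 0, 0, 62, 4.5], [-18.5, -13.8, 1, 0, 0, 62, 4.5], [-18.5, -13.8, 1, 0, 0, 62, 4.5]]])

```text
t: 10.38
tcp_pos: [0.6438, -0.1316, 0.1976]
tool_rot: [0.749, 0.663, -0.0, -0.0]
force: [-0.3, 0.2, -0.1]
finger_gap: 0.527
gripper_force: 0.0
```

```bash
python3 - <<'E'
from h import *
s=manip.sense();print(s["tcp_pos"],delta((.6437,-.135,.086),-7.5))
E
```

```text
[ 0.6438 -0.1316  0.1976] (array([-0.3423,  0.0399, 11.1627]), np.float64(-6.952260326188342), np.float64(0.5477396738116624))
```

Request:
carry_out(targets=[[[-0.3, 0, 2, 0, 0, 0, 4.5], [-0.3, 0, 4, 0, 0, 0, 4.5], [-0.3, 0, 6, 0, 0, 0, 4.5], [-0.3, 0, 7.5, 0, 0, 0, 4.5], [-0.3, 0, 9, 0, 0, 0, 4.5], [-0.3, 0, 10, 0, 0, 0, 4.5], [-0.3, 0, 10.6, 0, 0, 0, 4.5], [-0.3, 0, 11, 0, 0, 0, 4.5], [-0.3, 0, 11, 0, 0, 0, 4.5], [-0.3, 0, 11, 0, 0, 0, 4.5]]])

```text
t: 11.22
tcp_pos: [0.6441, -0.1353, 0.0879]
tool_rot: [0.75, 0.662, 0.0, 0.001]
force: [-0.8, -0.5, 0.0]
finger_gap: 0.529
gripper_force: 0.0
```

```bash
python3 - <<'E'
from h import *
s=manip.sense();print(s["t"],s["tcp_pos"],s["force"],delta((.6437,-.135,.086),-7.5))
x=cams.snapshot("side")
cv2.imwrite("pics/f.png",cv2.resize(x[230:380,370:520],(600,600))[:,:,::-1])
E
```

```text
11.2167 [ 0.6441 -0.1353  0.0879] [-0.7744 -0.4725  0.0032] (array([ 0.026 , -0.0478,  0.1939]), np.float64(-7.107975400639775), np.float64(0.3920245993602265))
```

View pics/f.png

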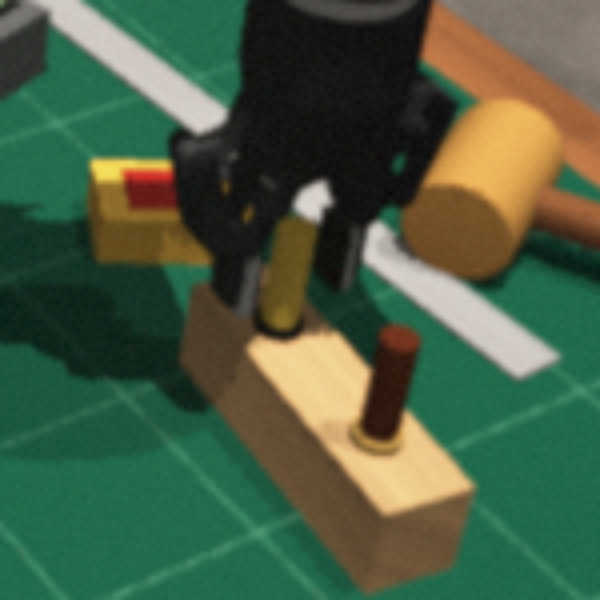

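The fingers straddle the yellow handle, centred in the gap. The awl and carton are clear. Closing.

Request:
carry_out(targets=[[[0, 0, 0.1, 0, 0, 0, 1], [0, 0, 0.1, 0, 0, 0, 1], [0, 0, 0.1, 0, 0, 0, 1], [0, 0, 0.1, 0, 0, 0, 1], [0, 0, 0.1, 0, 0, 0, 1], [0, 0, 0.1, 0, 0, 0, 1], [0, 0, 0.1, 0, 0, 0, 1], [0, 0, 0.1, 0, 0, 0, 1], [0, 0, 0.1, 0, 0, 0, 1], [0, 0, 0.1, 0, 0, 0, 1], [0, 0, 0.1, 0, 0, 0, 1], [0, 0, 0.1, 0, 0, 0, 1]]], force=50)

```text
t: 12.27
tcp_pos: [0.6441, -0.1354, 0.087]
tool_rot: [0.75, 0.662, 0.0, 0.001]
force: [-0.4, -0.6, 5.5]
finger_gap: 0.199
gripper_force: 48.7
```

```bash
python3 - <<'E'
from h import *
s=manip.sense();print(s["t"],s["tcp_pos"],s["force"],s["finger_gap"],s["tool_rot"])
E
```

```text
12.2667 [ 0.6441 -0.1354  0.087 ] [-0.4467 -0.5518  5.4727] 0.19878925103464887 [0.7498 0.6617 0.0003 0.0006]
```

Request:
carry_out(targets=[[[0, 0, -0.5, 0, 0, 0, 1], [0, 0, -1.5, 0, 0, 0, 1], [0, 0, -3, 0, 0, 0, 1], [0, 0, -4.5, 0, 0, 0, 1], [0, 0, -6, 0, 0, 0, 1], [0, 0, -7.5, 0, 0, 0, 1], [0, 0, -9, 0, 0, 0, 1], [0, 0, -9, 0, 0, 0, 1], [0, 0, -9, 0, 0, 0, 1]]])

```text
t: 13.02
tcp_pos: [0.6439, -0.1353, 0.1772]
tool_rot: [0.75, 0.662, 0.0, 0.001]
force: [-0.2, -1.0, -0.6]
finger_gap: 0.197
gripper_force: 49.1
```

```bash
python3 - <<'E'
from h import *
s=manip.sense();print(s["t"],s["tcp_pos"],s["force"],s["finger_gap"],s["q"])
print(delta((.613,.217,.165),-7.5),proj("side",s["tcp_pos"]-[0,0,.077]),proj("side",s["tcp_pos"]-[0,0,.0345]))
x=cams.snapshot("side")
cv2.imwrite("pics/g.png",cv2.resize(x[200:350,370:520],(600,600))[:,:,::-1])
E
```

```text
13.0167 [ 0.6439 -0.1353  0.1772] [-0.1709 -0.9644 -0.6284] 0.19722634983419335 [-0.3766  0.6533  1.4117 -0.0001  1.0751 -0.2521]
(array([34.5752, -7.4401,  1.1945]), np.float64(-7.133212615238501), np.float64(0.3667873847614942)) [442.5468 290.8104] [446.1709 272.2375]
```

View pics/g.png

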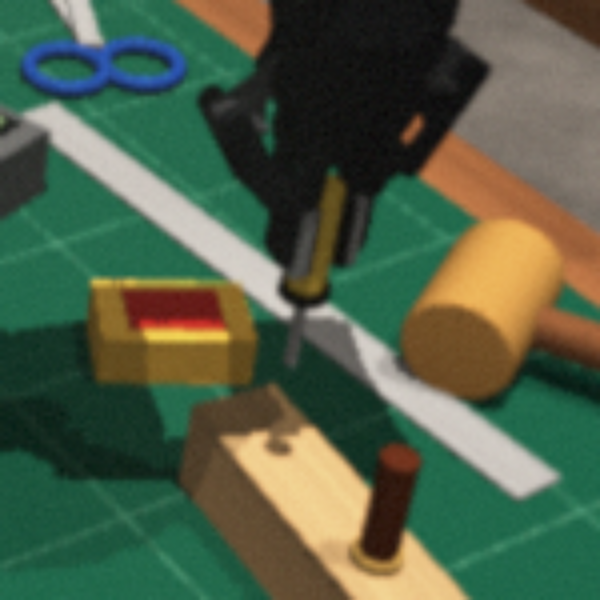

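The stylus is held upright. Its tip is at side (442.7,291.5), against a prediction of (442.5,290.8). Moving over the green button.

Request:
carry_out(targets=[[[3, -0.6, 0, 0, 0, 0, 1], [6.5, -1.4, 0, 0, 0, 0, 1], [10, -2.1, 0, 0, 0, 0, 1], [13.5, -2.9, 0, 0, 0, 0, 1], [17, -3.6, 0, 0, 0, 0, 1], [20.5, -4.4, 0, 0, 0, 0, 1], [24, -5.1, 0, 0, 0, 0, 1], [27.5, -5.9, 0, 0, 0, 0, 1], [31, -6.6, 0.5, 0, 0, 0, 1], [33, -7.1, 1, 0, 0, 0, 1], [34.6, -7.4, 2, 0, 0, 0, 1], [34.6, -7.4, 2.7, 0, 0, 0, 1]]])

```text
t: 14.07
tcp_pos: [0.6112, 0.2207, 0.1472]
tool_rot: [0.748, 0.663, -0.001, -0.001]
force: [-0.2, -0.3, -0.6]
finger_gap: 0.195
gripper_force: 49.1
```

Request:
carry_out(targets=[[[0, 0, 1, 0, 0, 0, 1], [0, 0, 1, 0, 0, 0, 1], [0, 0, 1, 0, 0, 0, 1], [0, 0, 1, 0, 0, 0, 1]]])

```text
t: 14.4
tcp_pos: [0.6136, 0.2159, 0.1391]
tool_rot: [0.75, 0.661, -0.0, -0.0]
force: [0.1, -0.2, -0.6]
finger_gap: 0.201
gripper_force: 49.1
```

```bash
python3 - <<'E'
from h import *
s=manip.sense();print(s["t"],s["tcp_pos"],s["force"],s["finger_gap"])
print(delta((.613,.217,.11),-7.5),proj("side",s["tcp_pos"]-[0,0,.077]))
x=cams.snapshot("side")
cv2.imwrite("pics/i.png",cv2.resize(x[170:270,290:390],(600,600),interpolation=cv2.INTER_CUBIC)[:,:,::-1])
E
```

```text
14.4 [0.6136 0.2159 0.1391] [ 0.0789 -0.1866 -0.6412] 0.20061812304818322
(array([ 0.1033, -0.0727,  2.9096]), np.float64(-7.242373655202324), np.float64(0.25762634479767144)) [329.8183 221.3021]
```

View pics/i.png

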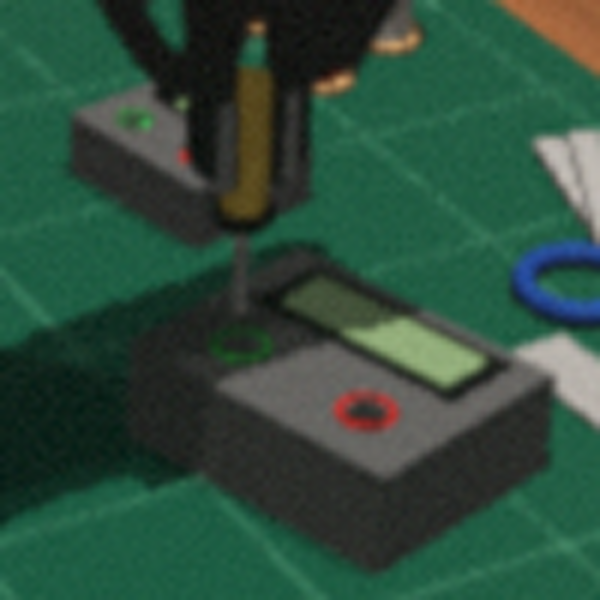

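The tip at (239,308) is directly above the green ring at (242,345) in the crop, and the heights agree. Descending.

Request:
carry_out(targets=[[[0.1, 0, 0.5, 0, 0, 0, 1], [0.1, 0, 1, 0, 0, 0, 1], [0.1, 0, 1.5, 0, 0, 0, 1], [0.1, 0, 2, 0, 0, 0, 1], [0.1, 0, 2.3, 0, 0, 0, 1], [0.1, 0, 2.3, 0, 0, 0, 1], [0.1, 0, 2.3, 0, 0, 0, 1]]])

```text
t: 15.03
tcp_pos: [0.6132, 0.2183, 0.1159]
tool_rot: [0.75, 0.662, -0.0, -0.0]
force: [-0.7, -0.3, -0.4]
finger_gap: 0.198
gripper_force: 49.1
```

Request:
carry_out(targets=[[[0, 0, 0.2, 0, 0, 0, 1], [0, 0, 0.4, 0, 0, 0, 1], [0, 0, 0.6, 0, 0, 0, 1], [0, 0, 0.6, 0, 0, 0, 1]]])

```text
t: 15.37
tcp_pos: [0.6138, 0.2184, 0.1106]
tool_rot: [0.75, 0.662, 0.001, 0.0]
force: [0.1, 1.1, 3.4]
finger_gap: 0.192
gripper_force: 49.4
```

Request:
carry_out(targets=[[[0, 0, 0.1, 0, 0, 0, 1], [0, 0, 0.2, 0, 0, 0, 1], [0, 0, 0.2, 0, 0, 0, 1], [0, 0, 0.2, 0, 0, 0, 1]]])

```text
t: 15.7
tcp_pos: [0.6139, 0.2184, 0.1098]
tool_rot: [0.75, 0.662, 0.001, 0.0]
force: [-1.4, 0.3, 7.1]
finger_gap: 0.196
gripper_force: 50.1
```

Force has risen past the spring force while travel stopped, so the button is bottomed. Holding with slightly more force.

Request:
carry_out(targets=[[[0, 0, 0.1, 0, 0, 0, 1], [0, 0, 0.1, 0, 0, 0, 1], [0, 0, 0.1, 0, 0, 0, 1], [0, 0, 0.1, 0, 0, 0, 1], [0, 0, 0.1, 0, 0, 0, 1], [0, 0, 0.1, 0, 0, 0, 1], [0, 0, 0.1, 0, 0, 0, 1], [0, 0, 0.1, 0, 0, 0, 1], [0, 0, 0.1, 0, 0, 0, 1], [0, 0, 0.1, 0, 0, 0, 1], [0, 0, 0.1, 0, 0, 0, 1], [0, 0, 0.1, 0, 0, 0, 1]]])

```text
t: 16.7
tcp_pos: [0.614, 0.2185, 0.1096]
tool_rot: [0.75, 0.662, 0.001, 0.001]
force: [-1.7, -0.2, 11.1]
finger_gap: 0.196
gripper_force: 50.5
```

Request:
carry_out(targets=[[[0, 0, 0, 0, 0, 0, 1], [0, 0, 0, 0, 0, 0, 1], [0, 0, 0, 0, 0, 0, 1], [0, 0, 0, 0, 0, 0, 1], [0, 0, 0, 0, 0, 0, 1], [0, 0, 0, 0, 0, 0, 1], [0, 0, 0, 0, 0, 0, 1], [0, 0, 0, 0, 0, 0, 1]]])

```text
t: 17.37
tcp_pos: [0.614, 0.2185, 0.1096]
tool_rot: [0.75, 0.662, 0.001, 0.001]
force: [-2.0, -0.8, 11.4]
finger_gap: 0.195
gripper_force: 50.5
```

Request:
carry_out(targets=[[[0, 0, -0.5, 0, 0, 0, 1], [0, 0, -1, 0, 0, 0, 1], [0, 0, -2, 0, 0, 0, 1], [0, 0, -3, 0, 0, 0, 1], [0, 0, -4.5, 0, 0, 0, 1], [0, 0, -6, 0, 0, 0, 1], [0, 0, -7, 0, 0, 0, 1], [0, 0, -7, 0, 0, 0, 1]]])

```text
t: 18.03
tcp_pos: [0.615, 0.2186, 0.1803]
tool_rot: [0.75, 0.662, 0.002, 0.001]
force: [0.8, -0.2, -0.4]
finger_gap: 0.195
gripper_force: 49.3
```

```bash
python3 - <<'E'
from h import *
s=manip.sense();print(s["t"],s["tcp_pos"],s["force"],s["finger_gap"])
print(delta((.6441,-.1354,.185),-7.1))
E
```

```text
18.0333 [0.615  0.2186 0.1803] [ 0.7884 -0.1524 -0.3918] 0.19472972601948196
(array([-34.7643,   7.2887,  -0.4847]), np.float64(-7.133020934727775), np.float64(-0.03302093472777301))
```

Request:
carry_out(targets=[[[-3, 0.6, 0, 0, 0, 0, 1], [-6.5, 1.4, 0, 0, 0, 0, 1], [-10, 2.1, 0, 0, 0, 0, 1], [-13.5, 2.9, 0, 0, 0, 0, 1], [-17, 3.6, 0, 0, 0, 0, 1], [-20.5, 4.3, 0, 0, 0, 0, 1], [-24, 5, 0, 0, 0, 0, 1], [-27.5, 5.8, 0, 0, 0, 0, 1], [-31, 6.5, 0, 0, 0, 0, 1], [-33.5, 7, 0, 0, 0, 0, 1], [-34.7, 7.3, 0, 0, 0, 0, 1], [-34.7, 7.3, 0, 0, 0, 0, 1]]])

```text
t: 19.03
tcp_pos: [0.6428, -0.1381, 0.1767]
tool_rot: [0.751, 0.66, -0.0, 0.0]
force: [-0.5, 0.4, 0.2]
finger_gap: 0.194
gripper_force: 49.3
```

Request:
carry_out(targets=[[[0, 0, 0.5, 0, 0, 0, 1], [0, 0, 1, 0, 0, 0, 1], [0, 0, 1, 0, 0, 0, 1], [0, 0, 1, 0, 0, 0, 1], [0, 0, 1, 0, 0, 0, 1]]])

```text
t: 19.45
tcp_pos: [0.6426, -0.1335, 0.1671]
tool_rot: [0.749, 0.662, -0.0, -0.0]
force: [0.7, 0.5, -0.8]
finger_gap: 0.191
gripper_force: 49.3
```

```bash
python3 - <<'E'
from h import *
s=manip.sense();print(s["t"],s["tcp_pos"],s["force"],s["finger_gap"])
print(delta((.6441,-.1354,.087),-7.1),proj("side",s["tcp_pos"]-[0,0,.077]),proj("side",s["tcp_pos"]-[0,0,.0345]))
x=cams.snapshot("side");y=x[262:302,425:465]
# shank tip: compare with the picture at pick-up by eye-free measure: yellow handle centroid
c=blobs(x,(22,120,60),(35,255,255),(435,230,470,285),3)
for k in c[:3]:print(cen(k),cv2.boundingRect(k))
E
```

```text
19.45 [ 0.6426 -0.1335  0.1671] [ 0.7092  0.5293 -0.8074] 0.1911021244454646
(array([-0.1684,  0.1731,  8.0132]), np.float64(-7.024158706159451), np.float64(0.07584129384055416)) [440.5589 294.7352] [444.1103 276.3774]
[448.3591 263.6012] (440, 249, 14, 29)
```

Request:
carry_out(targets=[[[-0.2, 0.2, 1, 0, 0, 0, 1], [-0.2, 0.2, 2, 0, 0, 0, 1], [-0.2, 0.2, 3, 0, 0, 0, 1], [-0.2, 0.2, 4, 0, 0, 0, 1], [-0.2, 0.2, 5, 0, 0, 0, 1], [-0.2, 0.2, 5, 0, 0, 0, 1]]])

```text
t: 20.0
tcp_pos: [0.6431, -0.1368, 0.1141]
tool_rot: [0.75, 0.662, -0.001, -0.002]
force: [-0.6, 0.1, -1.4]
finger_gap: 0.196
gripper_force: 49.1
```

```bash
python3 - <<'E'
from h import *
s=manip.sense();print(s["t"],s["tcp_pos"],s["force"],s["finger_gap"])
print(delta((.6441,-.1354,.087),-7.1))
E
```

```text
20.0 [ 0.6431 -0.1368  0.1141] [-0.6449  0.0739 -1.4143] 0.19566122931946006
(array([0.1519, 0.0949, 2.7097]), np.float64(-7.162794158251063), np.float64(-0.06279415825106582))
```

The tip is 13 mm into the hole with no side force. Continuing down.

Request:
carry_out(targets=[[[0.1, 0.1, 0.7, 0, 0, 0, 1], [0.1, 0.1, 1.4, 0, 0, 0, 1], [0.1, 0.1, 2, 0, 0, 0, 1], [0.1, 0.1, 2.4, 0, 0, 0, 1], [0.1, 0.1, 2.6, 0, 0, 0, 1], [0.1, 0.1, 2.6, 0, 0, 0, 1], [0.1, 0.1, 2.6, 0, 0, 0, 1]]])

```text
t: 20.58
tcp_pos: [0.6456, -0.1365, 0.0914]
tool_rot: [0.75, 0.662, 0.0, 0.0]
force: [0.8, 0.3, 0.0]
finger_gap: 0.197
gripper_force: 49.1
```

```bash
python3 - <<'E'
from h import *
s=manip.sense();print(s["t"],s["tcp_pos"],s["force"],s["finger_gap"])
print(delta((.6441,-.1354,.087),-7.1))
E
```

```text
20.5833 [ 0.6456 -0.1365  0.0914] [0.7791 0.2594 0.0163] 0.19699240746587907
(array([ 0.0927, -0.1657,  0.4384]), np.float64(-7.137162575461323), np.float64(-0.0371625754613234))
```

Request:
carry_out(targets=[[[0.1, -0.1, 0.2, 0, 0, 0, 1], [0.1, -0.1, 0.4, 0, 0, 0, 1], [0.1, -0.1, 0.4, 0, 0, 0, 1], [0.1, -0.1, 0.4, 0, 0, 0, 1]]])

```text
t: 20.92
tcp_pos: [0.6446, -0.1353, 0.0873]
tool_rot: [0.75, 0.662, -0.0, -0.0]
force: [0.2, 0.5, -0.4]
finger_gap: 0.196
gripper_force: 49.1
```

Request:
carry_out(targets=[[[0, 0, 0, 0, 0, 0, 2.2], [0, 0, 0, 0, 0, 0, 2.8], [0, 0, 0, 0, 0, 0, 3.5], [0, 0, 0, 0, 0, 0, 4.5], [0, 0, 0, 0, 0, 0, 4.5], [0, 0, 0, 0, 0, 0, 4.5], [0, 0, -1, 0, 0, 0, 4.5], [0, 0, -3, 0, 0, 0, 4.5], [0, 0, -6, 0, 0, 0, 4.5], [0, 0, -10, 0, 0, 0, 4.5], [0, 0, -14, 0, 0, 0, 4.5], [0, 0, -16, 0, 0, 0, 4.5]]])

```text
t: 21.92
tcp_pos: [0.6468, -0.1361, 0.2537]
tool_rot: [0.75, 0.662, 0.002, 0.004]
force: [0.2, -0.7, 0.8]
finger_gap: 0.528
gripper_force: 0.0
```

```bash
python3 - <<'E'
from h import *
s=manip.sense();print(s["t"],s["tcp_pos"],s["force"],s["finger_gap"])
x=cams.snapshot("side");t=cv2.imread("pics/side0.png")[:,:,::-1].copy()
for im in(t,x):
  k=blobs(im,(22,150,100),(35,255,255),(435,283,455,315),3)[0];print(cen(k),cv2.boundingRect(k))
  k=blobs(im,(105,90,20),(125,255,255),(200,200,320,320),3)
  if k:print(cv2.boundingRect(k[0]))
d=cv2.absdiff(x,t).max(2);cs,_=cv2.findContours((d>60).astype(np.uint8),0,2)
print([cv2.boundingRect(c) for c in cs if cv2.contourArea(c)>40])
cv2.imwrite("pics/j.png",x[:,:,::-1])
E
```

```text
21.9167 [ 0.6468 -0.1361  0.2537] [ 0.2119 -0.7453  0.7963] 0.5282503165645462
[442.0986 296.3732] (437, 284, 12, 28)
[441.2136 296.8082] (435, 284, 14, 28)
(235, 233, 42, 40)
[(134, 358, 32, 50), (350, 357, 58, 62), (0, 337, 47, 9), (420, 297, 17, 8), (87, 282, 55, 75), (437, 275, 38, 29), (393, 270, 41, 15), (226, 233, 60, 47), (72, 183, 94, 123), (10, 174, 107, 61), (426, 168, 68, 63), (447, 123, 58, 59), (51, 74, 12, 11), (80, 5, 15, 12), (434, 1, 103, 127), (452, 0, 43, 15), (345, 0, 50, 49)]
```

View pics/j.png

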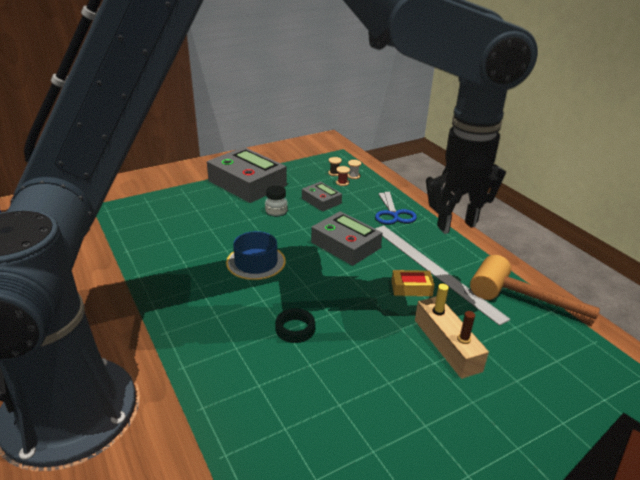

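The tin stands on the plate at (255,255), and the stylus is upright in its hole at (441,297). The other things are unmoved and the gripper is clear. Handing in.

```bash
python3 -c "
from station import sign_off
print(sign_off())"
```

```text
the job is handed in; nothing more can be done
None
```

The job is handed in: the tin stands free on the plate, the tare button was held fully down for about 1.7 s, and the stylus is back upright in its hole; no verdict was returned.

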